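# Push a covered pan through the warming cabinet's sprung flap

## Task

Put the covered pan away in the warming cabinet: take the pan pusher and with its blade gently slide the pan along the loading shelf, in through the sprung flap and fully home until you feel it come up against the stop inside. Then draw the pusher out so that the flap swings shut behind the pan, and lay the pusher flat on the worktop. Keep the gripper off the pan and the cabinet, and leave everything else where it stands.

Things in the scene. Friction and masses are not known exactly. Their poses are not given: they have to be found in the camera images.
- cabinet: Fixed countertop warming cabinet, stainless steel with clear hood, 250 mm wide, 310 deep, 205 high. Origin: on the worktop below the middle of its mouth (front plane). x axis: level, straight into the bay; y to the left looking in; z up. Bay deck and loading shelf are one level surface 45 mm above the worktop. Header over the mouth from 135 to 205 mm, its knob stands 8 mm out.
- shelf (a point): Middle of the outer edge of the loading shelf, on its top: the shelf is 230 mm wide, has 5 mm high lips along both sides and leads 190 mm straight to the mouth.
- mouth (a point): Middle of the mouth, on the deck. Opening 194 mm wide, 84 mm high. Runners 12 mm high, 178 mm apart, line the bay from here inwards; outside they flare to 215 mm apart over 50 mm, to guide the pan in. A rubber-faced stop bar (30 high, 150 wide) stands across the deck inside, near face 203 to 228 mm in from here: set differently each day, not measured. Home: the pan's leading wall bears on it.
- flap (a joint): Sprung steel flap closing the mouth, 186 mm wide, hung 79 mm long from the hinge. Angle in rad: 0 shut (upright), growing as its lower edge swings into the bay and up, to 1.55; it opens inwards only. Spring 0.06 N m shut, 0.2 wide open: sliding the pan in takes up to about 12 N as the rim forces the flap up, 2 to 4 N once it lies on the lid.
- hinge (a point): Middle of the flap's hinge line, 84 mm above the deck and 12 mm inside the mouth. The flap rides over the pan and drops behind it once the pan's rear rim is over 90 mm inside the mouth, landing on the pusher's shank if that is there; it then slides along shank and blade as the pusher is drawn straight out, and shuts.
- pan: Loose covered steel pan, rim 108 mm (its x) by 176 mm (its y), 70 high with flat lid, upright walls 102 by 170 below the rim; 0.4 to 0.8 kg. Origin: centre of its underside. Starts on the shelf outside the flap, up to 10 mm off the middle and 0.12 rad askew, its x axis roughly into the bay. Push it low on the rear wall with the blade only, gently: never over 18 N.
- pusher: Loose pan pusher, 0.2 kg, lying on the worktop. Wooden handle 24 mm wide, 32 high, x = -85 to 55 mm; round 14 mm shank (top 30 mm up); upright blade 110 wide, 28 high, pushing face at x = 210 mm. Origin: on its underside below the place to grip; x axis along it to the blade, z up. Underside of handle and blade is one plane. Balances at x = 75 mm.
Not all that is in view belongs to the job. Leave any pink look-alike of the pan alone.

How it is judged:
On the way, in this order (a step that is already met when the one before it is completed fails the run):
1. the pusher's blade drives the pan against the flap and swings it open (contact force between pusher and pan above 0.5 N and value of joint flap above 0.3 rad), for 0.05 s.
2. the pan is home against the stop bar in the bay, its leading wall within 3 mm of it (horizontal distance between pan and stop_bar_c0 below 0.06 m), for 0.2 s.
3. the pusher is out and the flap has swung shut behind the pan (value of joint flap below 0.05 rad), for 0.2 s.
At the end, for the whole second after the job is handed in: The pan stands flat in the bay with its leading wall within 3 mm of the stop bar, the flap is shut behind it (within 0.05 rad), and the pusher lies flat on the worktop, released and at rest (horizontal distance between pan and stop_bar_c0 below 0.06 m and angle between pan's own z axis and vertical below 0.05 rad and linear speed of each of pan, pusher below 0.02 m/s and value of joint flap below 0.05 rad and height (world z) of pusher below 0.008 m and angle between pusher's own z axis and vertical below 0.1 rad); the robot touches nothing.
It fails at once if the pusher pushes on the pan with more than 18 N (contact force between pusher and pan above 18 N).
It fails at once if the gripper or arm touches the pan (contact force between any of the fingers, the arm and pan above 0.5 N).
It fails at once if the gripper or arm touches the cabinet (over 1 N) (contact force between any of the fingers, the arm and cabinet above 1 N).
It fails at once if another thing on the worktop is moved by more than 20 mm (distance of any of open_pan, bowl, oil, mill, ramekin, plates, spoon from where it was at the start of the episode above 0.02 m).
It also fails if it takes over 69 s, if anything falls off the work surface, if the arm or the gripper's body presses on something with over 40 N, if the wrist force passes 120 N, or if a joint passes its speed limit or range.

## Robot

A 7-joint arm with a two-finger parallel gripper is mounted at the origin on the work surface. World frame = base frame: x ahead of the robot, y to its left, z up, the work surface at z = 0. Lengths are in m, angles in rad, forces in N, time in s.
With the tool pointing down it reaches from about 0.35 to 0.9 m from the base axis. Payload 8.1 kg.
Tool frame: the origin (TCP) lies midway between the tips of the shut fingers; the grasp point (between the pads) lies 19 mm behind it; z points along the fingers, y is the line along which they close (so a half turn about z gives the same grasp; the last joint's range is limited). The gripper opens to 92 mm and grips with 3 to 60 N. Pads are 19 mm wide; open, the fingers measure 130 mm over their backs; the gripper's body (75 mm by 190 mm) begins 47 mm behind the grasp point.
Start: joints at [1.187, 0.434, 0.025, 1.573, -0.012, 1.134, -0.075], TCP at [0.173, -0.601, 0.227] pointing down, gripper open.
Joint ranges: [-2.62, 2.62], [-0.44, 2.09], [-1.27, 1.32], [0.08, 2.57], [-1.32, 4.46], [0.12, 2], [-2.74, 2.74]. Speed limits (rad/s): [2.22, 2.22, 3.01, 3.01, 3.14, 3.14, 3.14].

## Interface

Orientations are given as a rotation vector (axis times angle).
In Python, from cell import arm gives the robot as it stands.
- The arm moves only by the tool send_rows, never from a script. Its argument "increments" is a list of rows, each a list of 3 entries, a list of its own where there are three numbers: the finger opening in cm, from 0 to 9.18, then the shift along the tool's x, y, z in cm, then the turn, a rotation vector about the tool's x, y, z in rad. A call has 1 to 5 rows; each row shifts and turns the commanded pose from where the row before left it, along the tool's axes as they then stand; what a row does not reach is not made up. A row lasts 1/10 s, in which the tool goes at most 50 mm and 8.59 degrees, less where a joint would pass 70% of its speed; a pose out of reach is approached as far as the arm can. A call is refused whole if a number of a shift passes 5 or a number of a turn 0.15, either way. A call with a gripper value outside its range is refused whole. The fingers move at their own pace and stop on an object; "force" is the grip in N (left out, the last holds). Time passes only in rows, so rows that do not move let the fingers close. It gives the time, the measured TCP pose, the force, the opening and the grip force at its end, in the units of the state.
- arm.observe(): the state, without advancing time (a new reading comes with each control period).
- arm.get_image(name): name is "scene" or "top" or "wrist"; returns the picture (480x640x3 uint8, red, green, blue); there is no depth.
- arm.camera_params(name): a dict with "camera_matrix" (3x3 intrinsics, pixels), "R" (3x3) and "t" (3): a world point X has camera coordinates R X + t. Camera axes: x right, y down, z forward; pixel columns grow to the right and rows downward; lengths in m; the calibration is good to about 2 mm. A picture is of the moment at which its call begins: read the wrist's pose just before it. camera_params takes no time and is no camera call; for the wrist camera it gives the pose at the moment of the call.
- arm.sign_off(): hands the job in; it is judged then, once.
The state is a dict: "clock": time; "joints": joint angles; "dq": joint speeds; "joint_efforts": joint torques, N m; "position": TCP position; "ee_rot": TCP orientation; "force": force on the tool from outside, world axes, zero at the start; "ft_torque": the same for the moment, N m; "width": opening from 0.0 (shut) to 1.0 (fully open); "gripper_force": force on a finger pad.
Only numpy, scipy, OpenCV 4.12 (cv2) and the standard library are available. Lean on these libraries where they do the work, as an engineer would, in place of code of your own. Each camera call takes 0.05 s, during which the arm holds its last target. There are 200 camera calls.

## Working session

There is one attempt and no reset: what is moved stays moved. The work goes in short steps, Python scripts to look and compute and a tool call to move; the robot and the scene stay as the last step left them, time stands still between calls to the robot, and variables do not carry over. Pictures are saved under pics/ and viewed, at most 10 in all, crops included, and the job is handed in when it is done.

Besides the shell and the picture viewer there is one more tool, called after "Emit:" by a JSON object that holds its "fn" and its "kwargs", one argument or row to a line. send_rows: Moves the arm, as the interface text tells. Its arguments: {"type":"object","properties":{"increments":{"type":"array"},"force":{"type":"number"}},"required":["increments"]}

```bash
mkdir -p pics; ls; python3 - <<'E'
from cell import arm
import cv2,numpy as np
s=arm.observe();print({k:np.round(v,3).tolist() for k,v in s.items()})
for n in("scene","top"):
    p=arm.camera_params(n);print(n,np.round(p['camera_matrix'],1).tolist(),np.round(p['R'],3).tolist(),np.round(p['t'],3).tolist())
    cv2.imwrite(f"pics/{n}.png",arm.get_image(n)[:,:,::-1])
E
```

```text
pics
{'clock': 0.0, 'joints': [1.187, 0.435, 0.025, 1.574, -0.012, 1.134, -0.075], 'dq': [0.001, -0.001, 0.0, -0.002, 0.0, -0.002, 0.001], 'joint_efforts': [0.001, -66.784, 0.986, -31.446, -0.06, 0.043, 0.0], 'position': [0.173, -0.6, 0.226], 'ee_rot': [-3.109, -0.439, 0.001], 'force': [-0.649, -0.171, -0.344], 'ft_torque': [-0.003, -0.002, 0.028], 'gripper_force': 0.0, 'width': 1.001}
scene [[487.9, 0.0, 317.5], [0.0, 487.9, 236.2], [0.0, 0.0, 1.0]] [[0.789, 0.614, -0.005], [0.501, -0.648, -0.573], [-0.355, 0.45, -0.819]] [-0.279, -0.169, 1.304]
top [[450.1, 0.0, 318.3], [0.0, 450.1, 237.5], [0.0, 0.0, 1.0]] [[-0.022, -0.999, -0.029], [-0.994, 0.025, -0.11], [0.111, 0.027, -0.993]] [-0.048, 0.403, 1.029]
```

View pics/top.png

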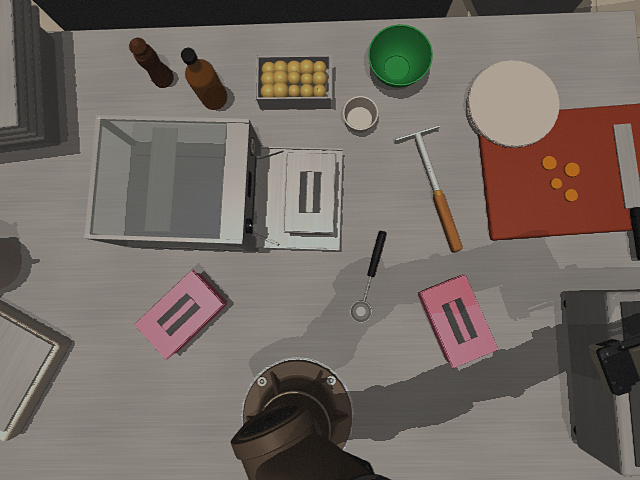

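View pics/scene.png

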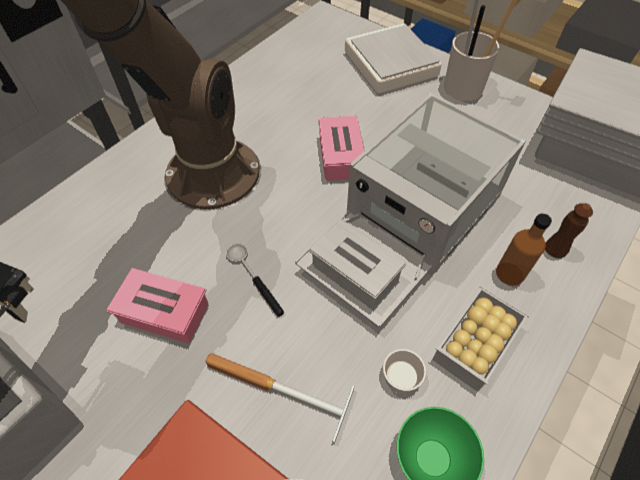

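The top view shows the grey pan at (311,192) on the shelf of the cabinet, whose mouth is at about (255,185). The pusher has its handle at (448,220) and its blade at (417,134). Pan candidates:
- Grey pan (311,192): it stands on the shelf, so it fits the description.
- Pink pans (181,313) and (457,321): look-alikes, left alone.

I'll confirm in one enlarged crop.

```bash
cat > h.py <<'E'
import numpy as np,cv2
from cell import arm
def ray(n,uv,z,P=None):
    P=P or arm.camera_params(n);K,R,t=P['camera_matrix'],np.array(P['R']),np.array(P['t'])
    c=-R.T@t;d=R.T@np.linalg.solve(K,[uv[0],uv[1],1.]);return c+d*(z-c[2])/d[2]
def proj(n,X,P=None):
    P=P or arm.camera_params(n);q=P['camera_matrix']@(P['R']@np.array(X)+P['t']);return q[:2]/q[2]
E
python3 - <<'E'
from h import *
im=cv2.imread('pics/top.png')
cv2.imwrite('pics/crop.png',cv2.resize(im[100:270,230:480],None,fx=3.2,fy=3.2,interpolation=cv2.INTER_CUBIC))
hsv=cv2.cvtColor(im,cv2.COLOR_BGR2HSV)
m=cv2.inRange(hsv,(8,130,90),(20,255,255));m[:,:400]=0;m[:170]=0;m[:,475:]=0
c=max(cv2.findContours(m,0,2)[0],key=cv2.contourArea);print(cv2.minAreaRect(c))
p=cv2.boxPoints(cv2.minAreaRect(c));print(p.tolist());print([ray('top',q,.032)[:2].round(4).tolist() for q in p])
P=arm.camera_params('top');print('cam',-np.array(P['R']).T@P['t'])
E
```

```text
((447.5455322265625, 220.0059356689453), (62.95276641845703, 9.321773529052734), 70.82099914550781)
[[432.8027038574219, 191.80780029296875], [441.6070861816406, 188.74539184570312], [462.2883605957031, 248.20407104492188], [453.4839782714844, 251.2664794921875]]
[[0.5012, -0.3255], [0.5078, -0.3462], [0.3684, -0.3859], [0.3619, -0.3656]]
cam [ 0.28592573 -0.08521637  1.06528912]
```

View pics/crop.png

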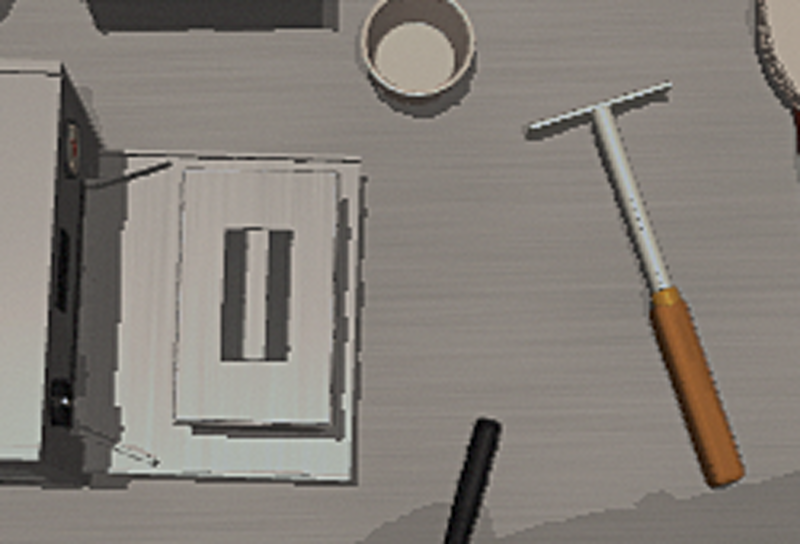

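The crop confirms it: the grey pan has lid corners at about crop (185,168), (338,172), (330,425), (176,422). The shelf's outer edge runs (360,158) to (355,483). The pusher's blade runs (530,132) to (670,87), and its handle end is at (722,480).

```bash
python3 - <<'E'
from h import *
P=arm.camera_params('top')
f=lambda x,y,z:ray('top',(230+x/3.2-.5,100+y/3.2-.5),z,P)
for n,pts in dict(pan=[(185,168,.115),(338,172,.115),(330,425,.115),(176,422,.115)],shelf=[(360,158,.05),(355,483,.05)],blade=[(528,130,.028),(670,86,.028)],shank=[(603,110,.03),(662,290,.03)],hend=[(722,483,.025)],hj=[(664,291,.03)],header=[(62,65,.205),(42,460,.205)],ram=[(418,50,.04)]).items():
    print(n,[f(*p)[:2].round(4).tolist() for p in pts])
    q=[f(*p)[:2] for p in pts]
    for i in range(len(q)-1): d=q[i+1]-q[i];print('   len',np.linalg.norm(d).round(4),'ang',np.arctan2(d[1],d[0]).round(4))
# back/hood corners from full pic: 
im=cv2.imread('pics/top.png')
for uv,z in [((98,118),.205),((86,240),.205),((249,122),.205),((243,244),.205)]: print('hood',ray('top',uv,z,P)[:2].round(4))
E
```

```text
pan [[0.5807, 0.0035], [0.5747, -0.1003], [0.4022, -0.0905], [0.4068, 0.012]]
   len 0.104 ang -1.6281
   len 0.1727 ang 3.0851
   len 0.1026 ang 1.526
shelf [[0.6044, -0.1175], [0.3685, -0.1075]]
   len 0.2361 ang 3.0992
blade [[0.6287, -0.2427], [0.659, -0.3485]]
   len 0.11 ang -1.2925
shank [[0.6415, -0.2981], [0.5053, -0.3344]]
   len 0.141 ang -2.8806
hend [[0.3642, -0.3713]]
hj [[0.5046, -0.3358]]
header [[0.6209, 0.0709], [0.3743, 0.0841]]
   len 0.247 ang 3.0879
ram [[0.688, -0.1627]]
hood [0.6347 0.3758]
hood [0.3882 0.3914]
hood [0.6164 0.0706]
hood [0.3729 0.0834]
```

```bash
cat >> h.py <<'E'
from scipy.spatial.transform import Rotation as Ro
def go(target,yaw,s=None):
    s=s or arm.observe();R=Ro.from_rotvec(s['ee_rot']);p=np.array(s['position'])
    G=Ro.from_euler('z',yaw)*Ro.from_euler('x',np.pi)
    print('pos',p.round(4),'xaxis yaw',np.arctan2(*R.as_matrix()[1::-1,0]).round(4),'t',round(s['clock'],2),'F',np.round(s['force'],1))
    print('shift cm (now axes)',(R.inv().apply(np.array(target)-p)*100).round(2),'turn',(R.inv()*G).as_rotvec().round(4))
E
python3 -c "
from h import *
go([.4465,-.351,.2],.27)"
```

```text
pos [ 0.173  -0.6001  0.226 ] xaxis yaw 0.2808 t 0.1 F [ 0.2 -0.3  0.4]
shift cm (now axes) [ 33.18 -16.35   2.62] turn [-0.0014  0.0001  0.0108]
```

Emit:
{"fn": "send_rows", "kwargs": {
  "increments": [
    [9, [4.2, -2.0, 0], [0, 0, 0]],
    [9, [4.2, -2.0, 0], [0, 0, 0]],
    [9, [4.2, -2.0, 0.3], [0, 0, 0]],
    [9, [4.2, -2.0, 0.3], [0, 0, 0]],
    [9, [4.2, -2.0, 0.3], [0, 0, 0.01]]
  ],
  "force": 50
}}

```text
clock: 0.6
position: [0.3482, -0.4448, 0.2175]
ee_rot: [-3.113, -0.424, 0.0]
force: [-0.1, -0.1, 0.3]
width: 0.977
gripper_force: 0.0
```

Emit:
{"fn": "send_rows", "kwargs": {
  "increments": [
    [9, [4.2, -2.0, 0.5], [0, 0, 0]],
    [9, [4.2, -2.0, 0.5], [0, 0, 0]],
    [9, [3.7, -2.3, 0.5], [0, 0, 0]],
    [9, [0, 0, 0], [0, 0, 0]],
    [9, [0, 0, 0], [0, 0, 0]]
  ]
}}

```text
clock: 1.1
position: [0.4475, -0.3521, 0.2022]
ee_rot: [-3.112, -0.428, 0.001]
force: [-0.5, -0.1, 0.7]
width: 0.979
gripper_force: 0.0
```

```bash
python3 -c "
from h import *
go([.4465,-.351,.1],.27)
P=arm.camera_params('wrist');im=arm.get_image('wrist')[:,:,::-1];cv2.imwrite('pics/w1.png',im)
for x in(-.085,0,.055,.21):
    print(x,proj('wrist',[.4465+x*np.cos(.27),-.351+x*np.sin(.27),.032],P).round(0))
"
```

```text
pos [ 0.4475 -0.3521  0.2022] xaxis yaw 0.2736 t 1.1 F [-0.5 -0.1  0.7]
shift cm (now axes) [-0.06 -0.12 10.22] turn [-0.0008  0.0007  0.0036]
-0.085 [314. 312.]
0 [314. 218.]
0.055 [314. 149.]
0.21 [315. -91.]
```

View pics/w1.png

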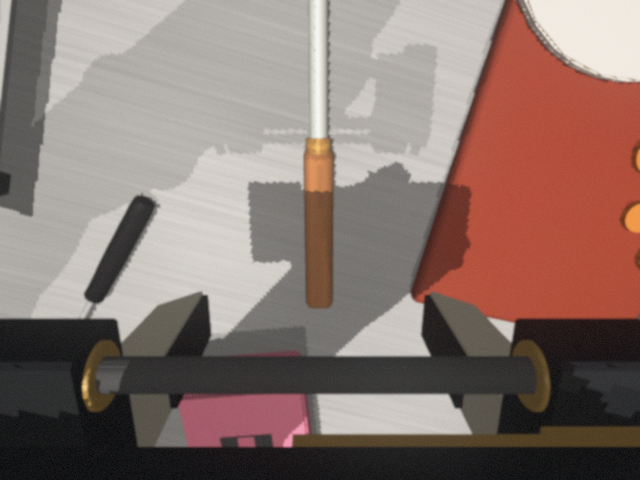

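The wrist view shows the handle at (318,143–307), upright in the picture. The prediction was (314,149–312), so the pusher lies about 4 mm forward and 3 mm to the right of my estimate. I'll correct for that and descend.

Emit:
{"fn": "send_rows", "kwargs": {
  "increments": [
    [9, [0.3, 0.2, 4.5], [0, 0, 0]],
    [9, [0, 0, 4.5], [0, 0, 0]],
    [9, [0, 0, 4.5], [0, 0, 0]],
    [9, [0, 0, 4.0], [0, 0, 0]],
    [9, [0, 0, 0], [0, 0, 0]]
  ]
}}

```text
clock: 1.65
position: [0.4456, -0.3539, 0.0231]
ee_rot: [-3.108, -0.419, 0.012]
force: [-0.4, -0.2, 0.4]
width: 0.984
gripper_force: 0.0
```

Emit:
{"fn": "send_rows", "kwargs": {
  "increments": [
    [9, [0, 0, 1.5], [0, 0, 0]],
    [9, [0, 0, 0.6], [0, 0, 0]],
    [9, [0, 0, 0], [0, 0, 0]],
    [2, [0, 0, 0], [0, 0, 0]],
    [1.5, [0, 0, 0], [0, 0, 0]]
  ]
}}

```text
clock: 2.15
position: [0.4509, -0.355, 0.008]
ee_rot: [3.112, 0.423, 0.002]
force: [0.4, 0.2, -0.6]
width: 0.849
gripper_force: 0.0
```

Emit:
{"fn": "send_rows", "kwargs": {
  "increments": [
    [1.5, [0, 0, 0], [0, 0, 0]],
    [1.5, [0, 0, 0], [0, 0, 0]],
    [1.5, [0, 0, 0], [0, 0, 0]],
    [1.5, [0, 0, 0], [0, 0, 0]],
    [1.5, [0, 0, 0], [0, 0, 0]]
  ]
}}

```text
clock: 2.65
position: [0.4504, -0.3543, 0.0067]
ee_rot: [-3.113, -0.424, 0.0]
force: [-0.8, -0.5, -0.8]
width: 0.42
gripper_force: 0.0
```

Emit:
{"fn": "send_rows", "kwargs": {
  "increments": [
    [1.5, [0, 0, 0.1], [0, 0, 0]],
    [1.5, [0, 0, 0], [0, 0, 0]],
    [1.5, [0, 0, 0], [0, 0, 0]],
    [1.5, [0, 0, 0], [0, 0, 0]],
    [1.5, [0, 0, 0], [0, 0, 0]]
  ]
}}

```text
clock: 3.15
position: [0.4503, -0.3543, 0.0056]
ee_rot: [-3.113, -0.424, 0.0]
force: [-0.2, 0.2, -0.3]
width: 0.26
gripper_force: 49.9
```

Emit:
{"fn": "send_rows", "kwargs": {
  "increments": [
    [1.5, [0, 0, 0], [0, 0, 0]],
    [1.5, [0, 0, 0], [0, 0, 0]],
    [1.5, [0, 0, -1], [0, 0, 0]],
    [1.5, [0, 0, -2], [0, 0, 0]],
    [1.5, [0, 0, -3], [0, 0, 0]]
  ]
}}

```text
clock: 3.65
position: [0.4494, -0.3537, 0.0657]
ee_rot: [-3.111, -0.424, 0.004]
force: [0.2, -0.3, -2.1]
width: 0.256
gripper_force: 49.9
```

```bash
python3 -c "
from h import *
go([.475,-.325,.16],1.515)"
```

```text
pos [ 0.4494 -0.3537  0.0657] xaxis yaw 0.2707 t 3.65 F [ 0.2 -0.3 -2.1]
shift cm (now axes) [ 3.22 -2.1  -9.43] turn [-3.2000e-03  3.0000e-04 -1.2443e+00]
```

Emit:
{"fn": "send_rows", "kwargs": {
  "increments": [
    [1.5, [0, 0, -4.5], [0, 0, 0]],
    [1.5, [0, 0, -5], [0, 0, 0]],
    [1.5, [0, 0, 0], [0, 0, -0.1]],
    [1.5, [0, 0, 0], [0, 0, -0.14]],
    [1.5, [0, 0, 0], [0, 0, -0.14]]
  ]
}}

```text
clock: 4.15
position: [0.4504, -0.3544, 0.1621]
ee_rot: [2.973, 1.012, 0.001]
force: [0.4, -0.2, -3.0]
width: 0.256
gripper_force: 49.9
```

Emit:
{"fn": "send_rows", "kwargs": {
  "increments": [
    [1.5, [0, 0, 0], [0, 0, -0.14]],
    [1.5, [0, 0, 0], [0, 0, -0.14]],
    [1.5, [0, 0, 0], [0, 0, -0.14]],
    [1.5, [0, 0, 0], [0, 0, -0.14]],
    [1.5, [0, 0, 0], [0, 0, -0.14]]
  ]
}}

```text
clock: 4.65
position: [0.4502, -0.3545, 0.1615]
ee_rot: [2.446, 1.971, -0.001]
force: [1.0, 1.2, -2.2]
width: 0.262
gripper_force: 49.9
```

Emit:
{"fn": "send_rows", "kwargs": {
  "increments": [
    [1.5, [0, 0, 0], [0, 0, -0.12]],
    [1.5, [0, 0, 0], [0, 0, -0.04]],
    [1.5, [0, 0, 0], [0, 0, 0]],
    [1.5, [0, 0, 0], [0, 0, 0]]
  ]
}}

```text
clock: 5.05
position: [0.4503, -0.3545, 0.1612]
ee_rot: [2.289, 2.151, -0.0]
force: [-0.0, -0.6, -1.7]
width: 0.257
gripper_force: 49.9
```

```bash
python3 -c "
from h import *
go([.475,-.325,.055],1.515)
P=arm.camera_params('top')
cv2.imwrite('pics/t2.png',cv2.resize(arm.get_image('top')[100:270,230:480,::-1],None,fx=3.2,fy=3.2,interpolation=cv2.INTER_CUBIC))
"
```

```text
pos [ 0.4503 -0.3545  0.1612] xaxis yaw 1.5089 t 5.05 F [-0.  -0.6 -1.7]
shift cm (now axes) [ 3.1   2.28 10.62] turn [ 0.0002  0.0004 -0.0061]
```

View pics/t2.png

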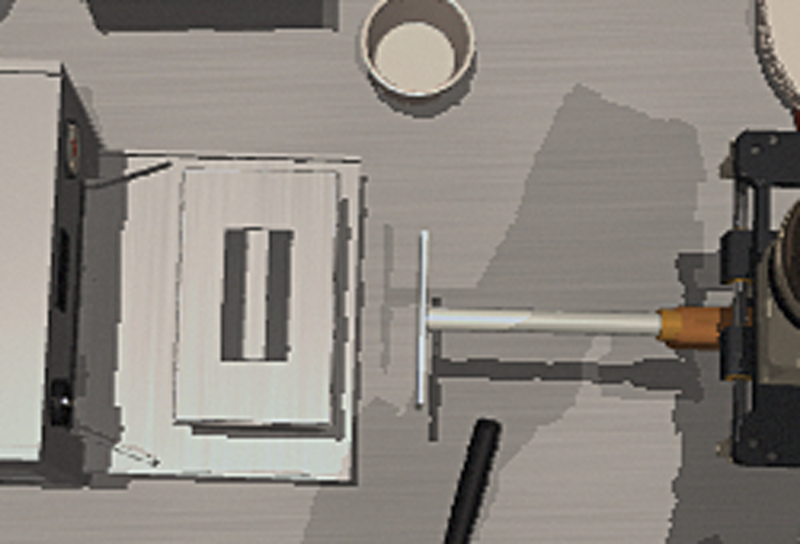

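The crop shows the blade raised at (423,230) to (417,408), clear of the pan and shelf, with the shank straight at row 320. I'll check its line and lateral offset.

```bash
python3 -c "
from h import *
f=lambda x,y,z:ray('top',(230+x/3.2-.5,100+y/3.2-.5),z)[:2]
a,b=f(424,231,.1835),f(419,408,.1835);d=b-a;print(a,b,np.linalg.norm(d),np.arctan2(d[1],d[0])-np.pi/2)
o=np.array([.4972,.0773]);ex=np.array([.0558,.9984]);ey=np.array([-.9984,.0558])
m=(a+b)/2-o;print('blade in cab',m@ex,m@ey)
s=arm.observe();m=np.array(s['position'][:2])-o;print('tcp in cab',m@ex,m@ey)
"
```

```text
[ 0.51440477 -0.15187693] [ 0.40303066 -0.14520501] 0.11157377650200496 1.5109623210664371
blade in cab -0.22762693745891052 0.02581878803997649
tcp in cab -0.4336671312222763 0.022657748793142186
```

Emit:
{"fn": "send_rows", "kwargs": {
  "increments": [
    [1.5, [0, 2.4, 2], [0, 0, -0.005]],
    [1.5, [0, 0, 4], [0, 0, 0]],
    [1.5, [0, 0, 4], [0, 0, 0]],
    [1.5, [0, 0, 0.3], [0, 0, 0]],
    [1.5, [0, 0, 0], [0, 0, 0]]
  ]
}}

```text
clock: 5.6
position: [0.474, -0.3555, 0.0577]
ee_rot: [-2.281, -2.158, 0.001]
force: [0.7, 0.7, -0.4]
width: 0.261
gripper_force: 49.9
```

```bash
python3 -c "
from h import *
s=arm.observe();o=np.array([.4972,.0773]);ex=np.array([.0558,.9984]);ey=np.array([-.9984,.0558])
m=np.array(s['position'][:2])-o;print('tcp in cab',m@ex,m@ey);go(s['position'],1.515)
P=arm.camera_params('scene');print('cam',-np.array(P['R']).T@P['t'])
for xc,yc,z in [(-.2257,.055,.053),(-.2257,-.055,.053),(-.2257,.055,.081),(-.2257,-.055,.081),(-.19,.115,.045),(-.19,-.115,.045)]:
  print(xc,yc,z,((proj('scene',[*(o+xc*ex+yc*ey),z],P)-[240,190])*4).round(0))
cv2.imwrite('pics/s2.png',cv2.resize(arm.get_image('scene')[190:340,240:440,::-1],None,fx=4,fy=4,interpolation=cv2.INTER_CUBIC))
"
```

```text
tcp in cab -0.43337245303082955 -0.0010136084112208174
pos [ 0.474  -0.3555  0.0577] xaxis yaw 1.5154 t 5.6 F [ 0.7  0.7 -0.4]
shift cm (now axes) [0. 0. 0.] turn [-0.0016 -0.0009  0.0004]
cam [ 0.76764863 -0.52477825  0.97008222]
-0.2257 0.055 0.053 [255. 391.]
-0.2257 -0.055 0.053 [415. 515.]
-0.2257 0.055 0.081 [254. 365.]
-0.2257 -0.055 0.081 [417. 490.]
-0.19 0.115 0.045 [218. 293.]
-0.19 -0.115 0.045 [549. 543.]
```

View pics/s2.png

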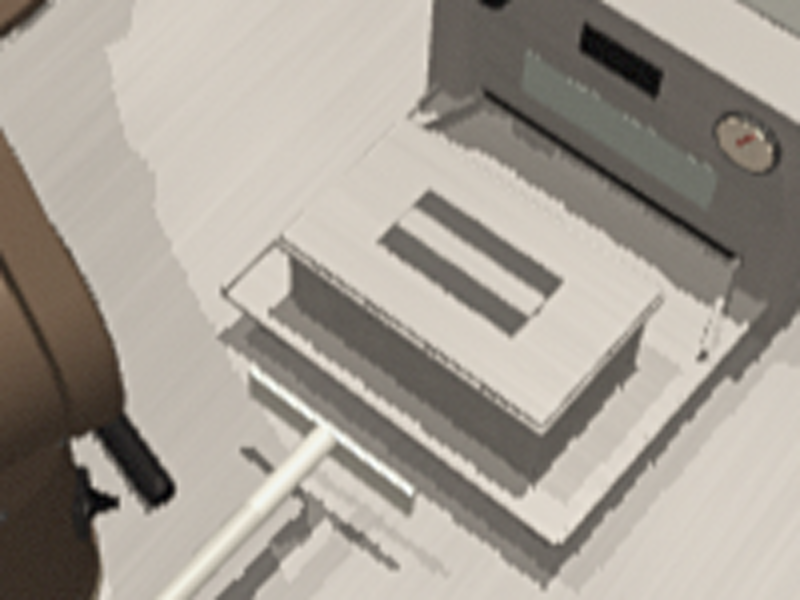

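The scene crop has the blade at top (250,368) to (413,492) and bottom (250,393) to (411,515). The prediction agrees within about 1–2 mm, so there is no droop and the underside is above the shelf edge. I'll push on.

Emit:
{"fn": "send_rows", "kwargs": {
  "increments": [
    [1.5, [1, 0, 0.1], [0, 0, 0]],
    [1.5, [1.5, 0, 0], [0, 0, 0]],
    [1.5, [1.0, 0, 0], [0, 0, 0]],
    [1.5, [0.7, 0, 0], [0, 0, 0]],
    [1.5, [0.3, 0, 0], [0, 0, 0]]
  ]
}}

```text
clock: 6.15
position: [0.4772, -0.3095, 0.0572]
ee_rot: [2.28, 2.161, 0.0]
force: [-0.6, -0.5, -1.0]
width: 0.258
gripper_force: 49.9
```

Emit:
{"fn": "send_rows", "kwargs": {
  "increments": [
    [1.5, [0.3, 0, 0], [0, 0, 0]],
    [1.5, [0.3, 0, 0], [0, 0, 0]],
    [1.5, [0.3, 0, 0], [0, 0, 0]],
    [1.5, [0.3, 0, 0], [0, 0, 0]],
    [1.5, [0.3, 0, 0], [0, 0, 0]]
  ]
}}

```text
clock: 6.65
position: [0.4776, -0.2963, 0.0567]
ee_rot: [2.282, 2.158, -0.001]
force: [-0.2, -2.3, -2.2]
width: 0.257
gripper_force: 49.9
```

Emit:
{"fn": "send_rows", "kwargs": {
  "increments": [
    [1.5, [0.3, 0, 0], [0, 0, 0]],
    [1.5, [0.3, 0, 0], [0, 0, 0]],
    [1.5, [0.3, 0, 0], [0, 0, 0]],
    [1.5, [0.3, 0, 0], [0, 0, 0]],
    [1.5, [0.3, 0, 0], [0, 0, 0]]
  ]
}}

```text
clock: 7.15
position: [0.4785, -0.2806, 0.0567]
ee_rot: [2.282, 2.159, -0.0]
force: [0.4, -1.8, -1.8]
width: 0.258
gripper_force: 49.9
```

Emit:
{"fn": "send_rows", "kwargs": {
  "increments": [
    [1.5, [0.4, 0, 0], [0, 0, 0]],
    [1.5, [0.4, 0, 0], [0, 0, 0]],
    [1.5, [0.4, 0, 0], [0, 0, 0]],
    [1.5, [0.4, 0, 0], [0, 0, 0]],
    [1.5, [0.4, 0, 0], [0, 0, 0]]
  ]
}}

```text
clock: 7.65
position: [0.4796, -0.2606, 0.0567]
ee_rot: [-2.282, -2.16, 0.0]
force: [0.3, -1.8, -2.1]
width: 0.261
gripper_force: 49.9
```

Emit:
{"fn": "send_rows", "kwargs": {
  "increments": [
    [1.5, [0.4, 0, 0], [0, 0, 0]],
    [1.5, [0.4, 0, 0], [0, 0, 0]],
    [1.5, [0.4, 0, 0], [0, 0, 0]],
    [1.5, [0.3, 0, 0], [0, 0, 0]],
    [1.5, [0.3, 0, 0], [0, 0, 0]]
  ]
}}

```text
clock: 8.15
position: [0.4806, -0.2427, 0.0567]
ee_rot: [2.282, 2.159, -0.0]
force: [-0.2, -1.5, -2.0]
width: 0.259
gripper_force: 49.9
```

Emit:
{"fn": "send_rows", "kwargs": {
  "increments": [
    [1.5, [0.3, 0, 0], [0, 0, 0]],
    [1.5, [0.3, 0, 0], [0, 0, 0]],
    [1.5, [0.3, 0, 0], [0, 0, 0]],
    [1.5, [0.3, 0, 0], [0, 0, 0]],
    [1.5, [0.3, 0, 0], [0, 0, 0]]
  ]
}}

```text
clock: 8.65
position: [0.4814, -0.2278, 0.0567]
ee_rot: [2.282, 2.159, -0.0]
force: [0.8, -2.3, -2.3]
width: 0.255
gripper_force: 49.9
```

Emit:
{"fn": "send_rows", "kwargs": {
  "increments": [
    [1.5, [0.2, 0, 0], [0, 0, 0]],
    [1.5, [0.2, 0, 0], [0, 0, 0]],
    [1.5, [0.2, 0, 0], [0, 0, 0]],
    [1.5, [0.2, 0, 0], [0, 0, 0]],
    [1.5, [0.2, 0, 0], [0, 0, 0]]
  ]
}}

```text
clock: 9.15
position: [0.4815, -0.2191, 0.0567]
ee_rot: [2.283, 2.158, -0.002]
force: [-1.8, -5.7, -1.8]
width: 0.257
gripper_force: 49.9
```

Emit:
{"fn": "send_rows", "kwargs": {
  "increments": [
    [1.5, [0.2, 0, 0], [0, 0, 0]],
    [1.5, [0.2, 0, 0], [0, 0, 0]],
    [1.5, [0.2, 0, 0], [0, 0, 0]],
    [1.5, [0.2, 0, 0], [0, 0, 0]],
    [1.5, [0.2, 0, 0], [0, 0, 0]]
  ]
}}

```text
clock: 9.65
position: [0.4821, -0.2106, 0.0569]
ee_rot: [2.284, 2.155, -0.003]
force: [-1.2, -10.3, -1.2]
width: 0.258
gripper_force: 49.9
```

Emit:
{"fn": "send_rows", "kwargs": {
  "increments": [
    [1.5, [0.2, 0, 0], [0, 0, 0]],
    [1.5, [0.2, 0, 0], [0, 0, 0]],
    [1.5, [0.2, 0, 0], [0, 0, 0]],
    [1.5, [0.2, 0, 0], [0, 0, 0]],
    [1.5, [0.2, 0, 0], [0, 0, 0]]
  ]
}}

```text
clock: 10.15
position: [0.4829, -0.2002, 0.0569]
ee_rot: [2.283, 2.155, -0.002]
force: [-0.6, -8.9, -2.3]
width: 0.258
gripper_force: 49.9
```

Emit:
{"fn": "send_rows", "kwargs": {
  "increments": [
    [1.5, [0.2, 0, 0], [0, 0, 0]],
    [1.5, [0.2, 0, 0], [0, 0, 0]],
    [1.5, [0.2, 0, 0], [0, 0, 0]],
    [1.5, [0.2, 0, 0], [0, 0, 0]],
    [1.5, [0.2, 0, 0], [0, 0, 0]]
  ]
}}

```text
clock: 10.65
position: [0.4836, -0.1894, 0.0569]
ee_rot: [2.283, 2.156, -0.001]
force: [-0.5, -6.4, -1.5]
width: 0.259
gripper_force: 49.9
```

Emit:
{"fn": "send_rows", "kwargs": {
  "increments": [
    [1.5, [0.3, 0, 0], [0, 0, 0]],
    [1.5, [0.3, 0, 0], [0, 0, 0]],
    [1.5, [0.3, 0, 0], [0, 0, 0]],
    [1.5, [0.3, 0, 0], [0, 0, 0]],
    [1.5, [0.3, 0, 0], [0, 0, 0]]
  ]
}}

```text
clock: 11.15
position: [0.4844, -0.1736, 0.0568]
ee_rot: [2.283, 2.158, -0.001]
force: [0.3, -4.9, -2.3]
width: 0.258
gripper_force: 49.9
```

Emit:
{"fn": "send_rows", "kwargs": {
  "increments": [
    [1.5, [0.3, 0, 0], [0, 0, 0]],
    [1.5, [0.3, 0, 0], [0, 0, 0]],
    [1.5, [0.3, 0, 0], [0, 0, 0]],
    [1.5, [0.3, 0, 0], [0, 0, 0]],
    [1.5, [0.3, 0, 0], [0, 0, 0]]
  ]
}}

```text
clock: 11.65
position: [0.4853, -0.1577, 0.0567]
ee_rot: [-2.281, -2.16, 0.0]
force: [0.1, -3.4, -1.6]
width: 0.259
gripper_force: 49.9
```

```bash
python3 -c "
from h import *
s=arm.observe();o=np.array([.4972,.0773]);ex=np.array([.0558,.9984]);ey=np.array([-.9984,.0558])
m=np.array(s['position'][:2])-o;print('tcp in cab',m@ex,m@ey);go(s['position'],1.515)
cv2.imwrite('pics/t3.png',cv2.resize(arm.get_image('top')[100:270,80:330,::-1],None,fx=3.2,fy=3.2,interpolation=cv2.INTER_CUBIC))
"
```

```text
tcp in cab -0.2353044967519192 -0.0011872430219060164
pos [ 0.4853 -0.1577  0.0567] xaxis yaw 1.516 t 11.65 F [ 0.1 -3.4 -1.6]
shift cm (now axes) [0. 0. 0.] turn [-0.0001 -0.      0.001 ]
```

View pics/t3.png

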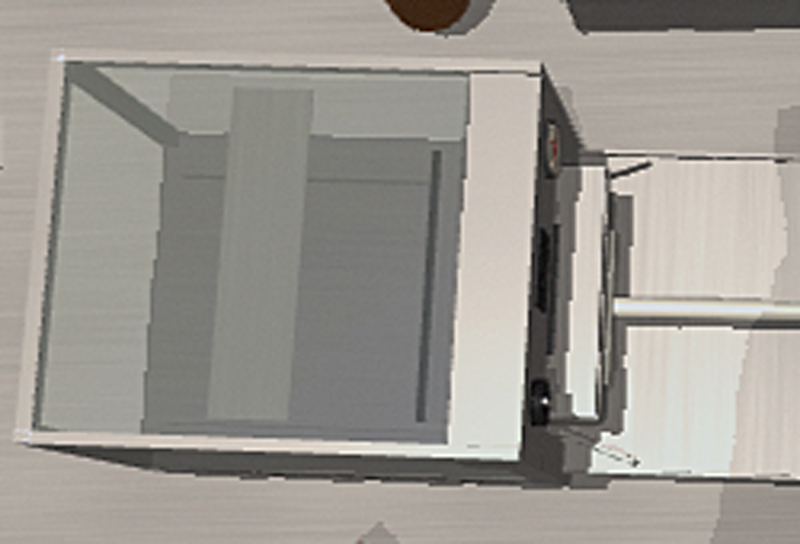

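The crop shows the pan entering straight, with its rear rim at column 600, and the flap's lower edge seen through the hood at (435,150) to (420,420). The push force is 3.4 N, so I'll continue.

Emit:
{"fn": "send_rows", "kwargs": {
  "increments": [
    [1.5, [0.4, 0, 0], [0, 0, 0]],
    [1.5, [0.5, 0, 0], [0, 0, 0]],
    [1.5, [0.5, 0, 0], [0, 0, 0]],
    [1.5, [0.5, 0, 0], [0, 0, 0]],
    [1.5, [0.5, 0, 0], [0, 0, 0]]
  ]
}}

```text
clock: 12.2
position: [0.4866, -0.1334, 0.0567]
ee_rot: [-2.281, -2.16, -0.0]
force: [0.3, -3.2, -2.6]
width: 0.256
gripper_force: 49.9
```

Emit:
{"fn": "send_rows", "kwargs": {
  "increments": [
    [1.5, [0.5, 0, 0], [0, 0, 0]],
    [1.5, [0.5, 0, 0], [0, 0, 0]],
    [1.5, [0.5, 0, 0], [0, 0, 0]],
    [1.5, [0.5, 0, 0], [0, 0, 0]],
    [1.5, [0.5, 0, 0], [0, 0, 0]]
  ]
}}

```text
clock: 12.7
position: [0.488, -0.1087, 0.0567]
ee_rot: [-2.282, -2.159, 0.0]
force: [-0.4, -3.0, -2.7]
width: 0.261
gripper_force: 49.9
```

Emit:
{"fn": "send_rows", "kwargs": {
  "increments": [
    [1.5, [0.5, 0, 0], [0, 0, 0]],
    [1.5, [0.5, 0, 0], [0, 0, 0]],
    [1.5, [0.5, 0, 0], [0, 0, 0]],
    [1.5, [0.5, 0, 0], [0, 0, 0]],
    [1.5, [0.4, 0, 0], [0, 0, 0]]
  ]
}}

```text
clock: 13.2
position: [0.4893, -0.0846, 0.0567]
ee_rot: [-2.281, -2.16, -0.0]
force: [-0.4, -3.5, -2.3]
width: 0.255
gripper_force: 49.9
```

Emit:
{"fn": "send_rows", "kwargs": {
  "increments": [
    [1.5, [0.3, 0, 0], [0, 0, 0]],
    [1.5, [0.3, 0, 0], [0, 0, 0]],
    [1.5, [0.3, 0, 0], [0, 0, 0]],
    [1.5, [0.3, 0, 0], [0, 0, 0]],
    [1.5, [0.3, 0, 0], [0, 0, 0]]
  ]
}}

```text
clock: 13.7
position: [0.4901, -0.07, 0.0567]
ee_rot: [-2.282, -2.159, 0.0]
force: [0.2, -2.7, -2.4]
width: 0.256
gripper_force: 49.9
```

Emit:
{"fn": "send_rows", "kwargs": {
  "increments": [
    [1.5, [0.3, 0, 0], [0, 0, 0]],
    [1.5, [0.3, 0, 0], [0, 0, 0]],
    [1.5, [0.3, 0, 0], [0, 0, 0]],
    [1.5, [0.3, 0, 0], [0, 0, 0]],
    [1.5, [0.3, 0, 0], [0, 0, 0]]
  ]
}}

```text
clock: 14.2
position: [0.4909, -0.055, 0.0567]
ee_rot: [-2.282, -2.159, 0.0]
force: [-1.0, -3.4, -2.1]
width: 0.255
gripper_force: 49.9
```

Emit:
{"fn": "send_rows", "kwargs": {
  "increments": [
    [1.5, [0.3, 0, 0], [0, 0, 0]],
    [1.5, [0.3, 0, 0], [0, 0, 0]],
    [1.5, [0.2, 0, 0], [0, 0, 0]],
    [1.5, [0.2, 0, 0], [0, 0, 0]],
    [1.5, [0.2, 0, 0], [0, 0, 0]]
  ]
}}

```text
clock: 14.7
position: [0.4916, -0.0431, 0.0567]
ee_rot: [2.282, 2.159, -0.0]
force: [-0.5, -3.7, -2.5]
width: 0.256
gripper_force: 49.9
```

Emit:
{"fn": "send_rows", "kwargs": {
  "increments": [
    [1.5, [0.1, 0, 0], [0, 0, 0]],
    [1.5, [0.1, 0, 0], [0, 0, 0]],
    [1.5, [0.1, 0, 0], [0, 0, 0]],
    [1.5, [0.1, 0, 0], [0, 0, 0]],
    [1.5, [0.1, 0, 0], [0, 0, 0]]
  ]
}}

```text
clock: 15.2
position: [0.4919, -0.0382, 0.0567]
ee_rot: [2.282, 2.159, -0.0]
force: [-0.7, -3.2, -1.6]
width: 0.257
gripper_force: 49.9
```

Emit:
{"fn": "send_rows", "kwargs": {
  "increments": [
    [1.5, [0.1, 0, 0], [0, 0, 0]],
    [1.5, [0.1, 0, 0], [0, 0, 0]],
    [1.5, [0.1, 0, 0], [0, 0, 0]],
    [1.5, [0.1, 0, 0], [0, 0, 0]]
  ]
}}

```text
clock: 15.6
position: [0.4919, -0.0343, 0.0566]
ee_rot: [-2.282, -2.159, 0.001]
force: [-1.6, -2.4, -3.7]
width: 0.258
gripper_force: 50.0
```

Emit:
{"fn": "send_rows", "kwargs": {
  "increments": [
    [1.5, [0.1, 0, 0], [0, 0, 0]],
    [1.5, [0.1, 0, 0], [0, 0, 0]],
    [1.5, [0.1, 0, 0], [0, 0, 0]]
  ]
}}

```text
clock: 15.9
position: [0.4922, -0.0312, 0.0567]
ee_rot: [-2.282, -2.159, 0.0]
force: [-0.2, -3.1, -4.4]
width: 0.257
gripper_force: 50.0
```

The extra downward force shows the flap has dropped onto the shank. The stop should come next, so I'll use smaller batches.

Emit:
{"fn": "send_rows", "kwargs": {
  "increments": [
    [1.5, [0.1, 0, 0], [0, 0, 0]],
    [1.5, [0.1, 0, 0], [0, 0, 0]],
    [1.5, [0.1, 0, 0], [0, 0, 0]]
  ]
}}

```text
clock: 16.2
position: [0.4924, -0.0282, 0.0567]
ee_rot: [-2.282, -2.159, 0.0]
force: [0.3, -2.8, -5.3]
width: 0.257
gripper_force: 50.0
```

Emit:
{"fn": "send_rows", "kwargs": {
  "increments": [
    [1.5, [0.1, 0, 0], [0, 0, 0]],
    [1.5, [0.1, 0, 0], [0, 0, 0]],
    [1.5, [0.1, 0, 0], [0, 0, 0]]
  ]
}}

```text
clock: 16.5
position: [0.4926, -0.0252, 0.0567]
ee_rot: [2.282, 2.159, 0.0]
force: [-0.1, -3.5, -5.0]
width: 0.256
gripper_force: 50.0
```

Emit:
{"fn": "send_rows", "kwargs": {
  "increments": [
    [1.5, [0.1, 0, 0], [0, 0, 0]],
    [1.5, [0.1, 0, 0], [0, 0, 0]],
    [1.5, [0.1, 0, 0], [0, 0, 0]]
  ]
}}

```text
clock: 16.8
position: [0.4928, -0.0222, 0.0567]
ee_rot: [2.282, 2.159, 0.0]
force: [-0.2, -1.9, -4.5]
width: 0.258
gripper_force: 50.0
```

Emit:
{"fn": "send_rows", "kwargs": {
  "increments": [
    [1.5, [0.1, 0, 0], [0, 0, 0]],
    [1.5, [0.1, 0, 0], [0, 0, 0]]
  ]
}}

```text
clock: 17.0
position: [0.4929, -0.0202, 0.0567]
ee_rot: [2.282, 2.159, -0.0]
force: [-0.3, -3.1, -5.2]
width: 0.261
gripper_force: 50.0
```

Emit:
{"fn": "send_rows", "kwargs": {
  "increments": [
    [1.5, [0.1, 0, 0], [0, 0, 0]],
    [1.5, [0.1, 0, 0], [0, 0, 0]],
    [1.5, [0.1, 0, 0], [0, 0, 0]]
  ]
}}

```text
clock: 17.3
position: [0.4931, -0.0172, 0.0567]
ee_rot: [2.282, 2.159, -0.0]
force: [-0.1, -2.6, -4.7]
width: 0.257
gripper_force: 50.0
```

Emit:
{"fn": "send_rows", "kwargs": {
  "increments": [
    [1.5, [0.1, 0, 0], [0, 0, 0]],
    [1.5, [0.1, 0, 0], [0, 0, 0]],
    [1.5, [0.1, 0, 0], [0, 0, 0]]
  ]
}}

```text
clock: 17.6
position: [0.4928, -0.0151, 0.0566]
ee_rot: [2.282, 2.159, -0.002]
force: [-1.2, -7.6, -3.7]
width: 0.259
gripper_force: 50.0
```

Emit:
{"fn": "send_rows", "kwargs": {
  "increments": [
    [1.5, [0.05, 0, 0], [0, 0, 0]],
    [1.5, [0.05, 0, 0], [0, 0, 0]],
    [1.5, [0, 0, 0], [0, 0, 0]]
  ]
}}

```text
clock: 17.9
position: [0.4926, -0.015, 0.0565]
ee_rot: [2.283, 2.157, -0.004]
force: [-2.3, -7.8, -2.9]
width: 0.26
gripper_force: 50.0
```

Emit:
{"fn": "send_rows", "kwargs": {
  "increments": [
    [1.5, [0.05, 0, 0], [0, 0, 0]],
    [1.5, [0.05, 0, 0], [0, 0, 0]],
    [1.5, [0, 0, 0], [0, 0, 0]]
  ]
}}

```text
clock: 18.2
position: [0.4924, -0.0149, 0.0564]
ee_rot: [2.284, 2.156, -0.005]
force: [-2.7, -11.3, -2.5]
width: 0.255
gripper_force: 50.0
```

It comes up firm: the force rises to 11 N with no further advance, so the pan is home. I'll draw straight out.

Emit:
{"fn": "send_rows", "kwargs": {
  "increments": [
    [1.5, [-0.3, 0, 0], [0, 0, 0]],
    [1.5, [-0.5, 0, 0], [0, 0, 0]],
    [1.5, [-0.8, 0, 0], [0, 0, 0]],
    [1.5, [-0.8, 0, 0], [0, 0, 0]],
    [1.5, [-0.8, 0, 0], [0, 0, 0]]
  ]
}}

```text
clock: 18.7
position: [0.4916, -0.0449, 0.0567]
ee_rot: [2.282, 2.159, 0.0]
force: [-0.6, 0.4, -5.0]
width: 0.257
gripper_force: 50.0
```

Emit:
{"fn": "send_rows", "kwargs": {
  "increments": [
    [1.5, [-0.8, 0, 0], [0, 0, 0]],
    [1.5, [-0.8, 0, 0], [0, 0, 0]],
    [1.5, [-0.8, 0, 0], [0, 0, 0]],
    [1.5, [-0.8, 0, 0], [0, 0, 0]],
    [1.5, [-0.8, 0, 0], [0, 0, 0]]
  ]
}}

```text
clock: 19.2
position: [0.4894, -0.0852, 0.0568]
ee_rot: [2.282, 2.159, -0.0]
force: [-0.4, -1.4, -2.1]
width: 0.255
gripper_force: 50.0
```

Emit:
{"fn": "send_rows", "kwargs": {
  "increments": [
    [1.5, [-0.8, 0, 0], [0, 0, 0]],
    [1.5, [-0.8, 0, 0], [0, 0, 0]],
    [1.5, [-0.8, 0, 0], [0, 0, 0]],
    [1.5, [-0.8, 0, 0], [0, 0, 0]],
    [1.5, [-0.8, 0, 0], [0, 0, 0]]
  ]
}}

```text
clock: 19.7
position: [0.4873, -0.1245, 0.0568]
ee_rot: [2.281, 2.16, 0.001]
force: [0.0, 0.8, -2.0]
width: 0.26
gripper_force: 50.0
```

Emit:
{"fn": "send_rows", "kwargs": {
  "increments": [
    [1.5, [-0.8, 0, 0], [0, 0, 0]],
    [1.5, [-0.8, 0, 0], [0, 0, 0]],
    [1.5, [-0.8, 0, 0], [0, 0, 0]],
    [1.5, [-0.8, 0, 0], [0, 0, 0]],
    [1.5, [-0.8, 0, 0], [0, 0, 0]]
  ]
}}

```text
clock: 20.2
position: [0.4849, -0.1647, 0.0567]
ee_rot: [-2.282, -2.159, -0.0]
force: [1.0, -0.3, -3.0]
width: 0.256
gripper_force: 50.0
```

Emit:
{"fn": "send_rows", "kwargs": {
  "increments": [
    [1.5, [-2, 0, 0], [0, 0, 0]],
    [1.5, [-4, 0, 0], [0, 0, 0]],
    [1.5, [-4, 0, 0], [0, 0, 0]],
    [1.5, [-4, 0, 0], [0, 0, 0]],
    [1.5, [-4, 0, 0], [0, 0, 0]]
  ]
}}

```text
clock: 20.7
position: [0.4746, -0.3458, 0.0567]
ee_rot: [2.281, 2.159, 0.0]
force: [0.8, -0.7, -1.4]
width: 0.261
gripper_force: 50.0
```

Emit:
{"fn": "send_rows", "kwargs": {
  "increments": [
    [1.5, [-1, 0, 0], [0, 0, 0]],
    [1.5, [0, 0, -4], [0, 0, 0]],
    [1.5, [0, 0, -4], [0, 0, 0]],
    [1.5, [0, 0, 0], [0, 0, 0]]
  ]
}}

```text
clock: 21.1
position: [0.4776, -0.3551, 0.1419]
ee_rot: [2.276, 2.154, 0.004]
force: [0.0, -0.4, -1.4]
width: 0.256
gripper_force: 50.0
```

```bash
python3 -c "
from h import *
go([.450,-.354,.0075],.275)
a=arm.get_image('top')[100:270,80:330,::-1];b=arm.get_image('scene')[90:290,300:540,::-1]
cv2.imwrite('pics/t4.png',np.hstack([cv2.resize(a,(440,300),interpolation=cv2.INTER_CUBIC),cv2.resize(b,(360,300),interpolation=cv2.INTER_CUBIC)]))
"
```

```text
pos [ 0.4776 -0.3551  0.1419] xaxis yaw 1.5158 t 21.1 F [ 0.  -0.4 -1.4]
shift cm (now axes) [ 1.000e-02 -2.860e+00  1.342e+01] turn [ 0.009  -0.0014  1.2408]
```

View pics/t4.png

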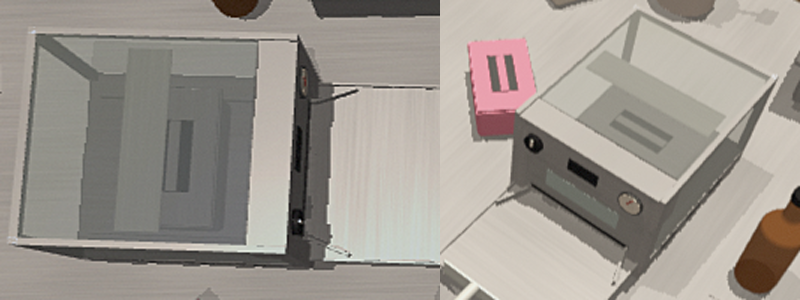

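The pan is in the bay, at about (180,155) in the left half, and the mouth looks shut with the shelf empty. Next I rotate back and lay the pusher at its old place.

Emit:
{"fn": "send_rows", "kwargs": {
  "increments": [
    [1.5, [0, -1.4, 0], [0, 0, 0.1]],
    [1.5, [0, -1.4, 0], [0, 0, 0.14]],
    [1.5, [0, 0, 0], [0, 0, 0.14]],
    [1.5, [0, 0, 0], [0, 0, 0.14]],
    [1.5, [0, 0, 0], [0, 0, 0.14]]
  ]
}}

```text
clock: 21.7
position: [0.4454, -0.3501, 0.1349]
ee_rot: [-2.86, -1.294, 0.003]
force: [-0.3, 0.6, -1.7]
width: 0.262
gripper_force: 50.0
```

Emit:
{"fn": "send_rows", "kwargs": {
  "increments": [
    [1.5, [0, 0, 0], [0, 0, 0.14]],
    [1.5, [0, 0, 0], [0, 0, 0.14]],
    [1.5, [0, 0, 0], [0, 0, 0.14]],
    [1.5, [0, 0, 0], [0, 0, 0.12]],
    [1.5, [0, 0, 0], [0, 0, 0.04]]
  ]
}}

```text
clock: 22.2
position: [0.4456, -0.3499, 0.1348]
ee_rot: [-3.111, -0.425, 0.004]
force: [0.4, -0.3, -1.3]
width: 0.254
gripper_force: 50.0
```

Emit:
{"fn": "send_rows", "kwargs": {
  "increments": [
    [1.5, [0, 0, 4], [0, 0, 0]],
    [1.5, [0, 0, 4], [0, 0, 0]],
    [1.5, [0, 0, 3], [0, 0, 0]],
    [1.5, [0, 0, 1], [0, 0, 0]],
    [1.5, [0, 0, 0], [0, 0, 0]]
  ]
}}

```text
clock: 22.7
position: [0.4451, -0.3497, 0.0147]
ee_rot: [-3.109, -0.432, 0.006]
force: [0.2, 0.4, -2.2]
width: 0.258
gripper_force: 50.0
```

```bash
python3 -c "
from h import *
go([.450,-.354,.0065],.275)"
```

```text
pos [ 0.4451 -0.3497  0.0147] xaxis yaw 0.276 t 22.7 F [ 0.2  0.4 -2.2]
shift cm (now axes) [0.36 0.55 0.81] turn [-0.0036  0.0032  0.001 ]
```

Emit:
{"fn": "send_rows", "kwargs": {
  "increments": [
    [1.5, [0, 0, 0.4], [0, 0, 0]],
    [1.5, [0, 0, 0.3], [0, 0, 0]],
    [1.5, [0, 0, 0.1], [0, 0, 0]],
    [1.5, [0, 0, 0], [0, 0, 0]]
  ]
}}

```text
clock: 23.1
position: [0.4473, -0.3513, 0.0096]
ee_rot: [3.111, 0.431, 0.002]
force: [0.3, -0.3, -0.4]
width: 0.262
gripper_force: 50.0
```

Emit:
{"fn": "send_rows", "kwargs": {
  "increments": [
    [1.5, [0, 0, 0], [0, 0, 0]],
    [1.5, [0, 0, 0.1], [0, 0, 0]],
    [1.5, [0, 0, 0], [0, 0, 0]]
  ]
}}

```text
clock: 23.4
position: [0.4471, -0.3512, 0.0081]
ee_rot: [3.111, 0.431, 0.001]
force: [-0.7, -0.9, 1.4]
width: 0.259
gripper_force: 50.0
```

Emit:
{"fn": "send_rows", "kwargs": {
  "increments": [
    [3.5, [0, 0, 0], [0, 0, 0]],
    [6, [0, 0, 0], [0, 0, 0]],
    [9, [0, 0, 0], [0, 0, 0]],
    [9, [0, 0, 0], [0, 0, 0]],
    [9, [0, 0, 0], [0, 0, 0]]
  ]
}}

```text
clock: 23.9
position: [0.4466, -0.3508, 0.0077]
ee_rot: [-3.112, -0.432, 0.0]
force: [0.1, 0.8, -0.3]
width: 0.643
gripper_force: 0.0
```

Emit:
{"fn": "send_rows", "kwargs": {
  "increments": [
    [9, [0, 0, 0], [0, 0, 0]],
    [9, [0, 0, 0], [0, 0, 0]],
    [9, [0, 0, 0], [0, 0, 0]],
    [9, [0, 0, -2], [0, 0, 0]],
    [9, [0, 0, -3], [0, 0, 0]]
  ]
}}

```text
clock: 24.4
position: [0.4455, -0.3501, 0.0568]
ee_rot: [-3.109, -0.431, 0.004]
force: [0.8, -0.6, 0.2]
width: 0.976
gripper_force: 0.0
```

Emit:
{"fn": "send_rows", "kwargs": {
  "increments": [
    [9, [0, 0, -4], [0, 0, 0]],
    [9, [0, 0, -4], [0, 0, 0]],
    [9, [0, 0, -4], [0, 0, 0]],
    [9, [-4, 0, 0], [0, 0, 0]],
    [9, [0, 0, 0], [0, 0, 0]]
  ]
}}

```text
clock: 24.9
position: [0.404, -0.3642, 0.179]
ee_rot: [3.111, 0.424, -0.002]
force: [0.3, -1.1, -0.7]
width: 0.98
gripper_force: 0.0
```

```bash
python3 -c "
from h import *
go([.450,-.354,.0065],.275)
b=arm.get_image('scene')[:,:,::-1]
cv2.imwrite('pics/s5.png',b)"
```

```text
pos [ 0.404  -0.3642  0.179 ] xaxis yaw 0.2711 t 24.9 F [ 0.3 -1.1 -0.7]
shift cm (now axes) [ 4.73  0.21 17.24] turn [ 0.0021  0.0018 -0.0039]
```

View pics/s5.png

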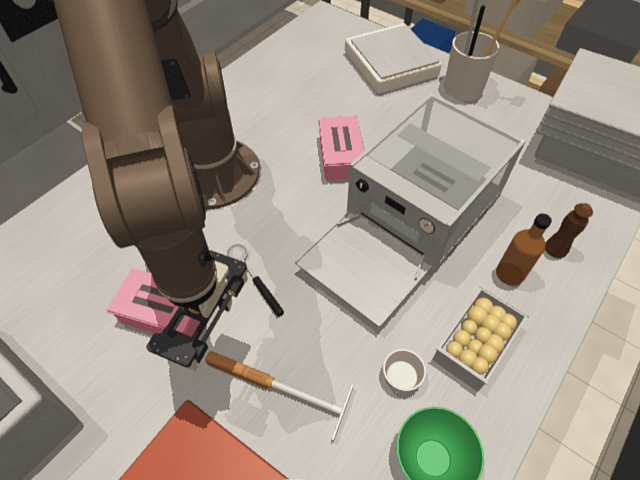

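The pusher lies flat and released, with its handle at (240,370) and blade at (342,412). The pan is in the bay, the shelf is empty, and everything else stands where it was. I'm handing in.

```bash
python3 -c "
from cell import arm
print(arm.sign_off())"
```

```text
the job is handed in; nothing more can be done
None
```

I handed the job in at about 25 s: the pan was pushed up firm against the stop, the flap looks shut behind it, and the pusher lies flat and released on the worktop; sign-off returned no verdict.

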